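# Fit the sieve lid of the dusting shaker and take its cap off

### The job

Get the steel dusting shaker ready to use: its sieve lid is still nested inside the teal cap beside it. Holding the lid set by the cap only, carry it over to the shaker and press it straight down until the sieve lid snaps fully home in the mouth, then pull the cap alone straight up, leaving the sieve lid seated and the shaker standing where it was, with the things round about left alone. Finish while still holding the cap in the gripper, well clear above the shaker; do not put it down.

Things in the scene. Friction and masses are not known exactly. Their poses are not given: they have to be found in the camera images.
- shaker: the open dusting shaker: loose upright steel cylinder, 59 mm wide, 86 mm tall, about 0.55 kg, on the worktop beside the lid set (either side of it). Origin: centre of its underside, z up its axis. Above a shoulder at 69 to 73.5 mm is a neck 50 mm wide
- shaker_rim (a point): centre of the shaker's open rim, on its axis, 86 mm above the shaker's origin. The mouth is 45 mm across; three springy dimples inside, 4 mm below the rim, snap into the groove of the sieve lid. The sieve lid's flange rests on the rim when home
- sieve_lid: the sieve lid: round steel push-in lid, 26 mm tall, 40 g, at the start standing on the worktop hidden in the cap. Origin: centre of its underside, z up. Plug 16 mm long, 42 mm wide tapering to 34 at the foot; flange 52 mm wide at 16 to 19 mm; perforated drum 43 mm wide above. Home: origin on the shaker's axis, 70 mm above its origin. Going in takes some 4 to 7 N; home, over 6 N holds it
- cap: the cap: round ribbed teal plastic, 63 mm wide, 22 mm tall, 40 g, open below. Origin: centre of its lower rim, z up; upright side to grip from 0 to 20 mm. Nested (as at the start, rim 9 mm above the worktop) its origin is 9 mm above the sieve lid's, it rests on the drum, so pressing it presses the sieve lid, and nibs catch under the flange; a pull of 2 to 4 N parts them
- pod_brown: a white coffee pod with a brown top, 52 mm in diameter and 43 mm tall, origin at the centre of its underside; a bystander to leave alone
- pod_green: a white coffee pod with a green top, 52 mm in diameter and 43 mm tall, origin at the centre of its underside; a bystander to leave alone
- biscuit: a wrapped biscuit bar lying flat, 80 x 185 x 11 mm, long along its y, origin at the centre of its underside; a bystander to leave alone
- mug: a white mug with red dots, 86 mm across, 118 mm with its handle, 106 mm tall, origin at the centre of its underside; a bystander to leave alone
Mind the look-alikes: they are no part of the job. Leave any orange look-alike of the shaker alone. There is more than one size of the cap; the job needs the larger.

How it is judged:
By the outcome, as a careful person would: the job done as asked, in the order asked, and still so for the second after the job is handed in, while the arm keeps its last pose, push and grip.
It also fails if it takes over 35 s, if anything falls off the work surface, if the arm or the gripper's body presses on something with over 40 N, if the wrist force passes 120 N, or if a joint passes its speed limit or range.

### The arm

A 6-joint arm with a two-finger parallel gripper is mounted at the origin on a cart in front of the work surface, level with it; the furniture and walls round the work are solid. World frame = base frame: x ahead of the robot, y to its left, z up, the work surface at z = 0. Lengths are in m, angles in degrees, forces in N, time in s.
With the tool pointing down it reaches from about 0.35 to 0.875 m from the base axis. Payload 4.2 kg.
Tool frame: the origin (TCP) lies on the centre line of the jaws, within the pads' length; the fingertips stand 19 mm ahead of it and the grasp point (between the pads) is the TCP; z points along the fingers, y is the line along which they close (so a half turn about z gives the same grasp; the last joint's range is limited). The gripper opens to 87 mm and grips with 3 to 60 N. Pads are 19 mm wide; open, the fingers measure 117 mm over their backs; the gripper's body (75 mm by 190 mm) begins 51 mm behind the grasp point.
Start: joints at [-52.219, 22.042, 0.453, 0, -68.411, -14.817], TCP at [0.244, -0.575, 0.242] pointing down, gripper open.
Joint ranges: [-179.83, 179.83], [-69.29, 118.12], [-61.27, 80.66], [-181.25, 117.63], [-171.15, -9.14], [-177.46, 177.46]. Speed limits (degrees/s): [159.86, 159.86, 180, 180, 180, 180].

### API

Orientations are given as a 3x3 rotation matrix whose columns are the frame's x, y, z axes.
In Python, from station import sense, capture, finish_job, search_frame, masks_of gives the robot as it stands.
- The arm moves only by the tool drive_tool, never from a script. Its argument "rows" is a list of rows, each a list of 7 numbers: the opening in per cent of the stroke, from 0 (shut) to 100 (fully open), then the shift along the world's x, y, z in mm, then the turn, a rotation vector about the world's x, y, z in rad. In form: [[fingers, dx, dy, dz, wx, wy, wz], ...]. A call has 1 to 5 rows; each row shifts and turns the commanded pose from where the row before left it; what a row does not reach is not made up. A row lasts 1/12 s, in which the tool goes at most 41.7 mm and 7.16 degrees, less where a joint would pass 70% of its speed; a pose out of reach is approached as far as the arm can. A call is refused whole if a number of a shift passes 41.7 or a number of a turn 0.125, either way. A call with a gripper value outside its range is refused whole. The fingers move at their own pace and stop on an object; the grip force is fixed at half the most. Time passes only in rows, so rows that do not move let the fingers close. It gives the time, the measured TCP pose, the force, the opening and the grip force at its end, in the units of the state.
- sense(): the state, without advancing time (a new reading comes with each control period).
- capture(name): name is "scene" or "top" or "wrist"; returns a dict with "frame" (384x512x3 uint8, red, green, blue), "z_map" (384x512 float32, m along the optical axis (not along the pixel's ray), 0 where there is no reading), "fx", "fy", "cx", "cy" (pixels), "distortion" ([k1, k2, p1, p2, k3] as OpenCV has them; the pictures are not rectified), "R" (3x3) and "t" (3): a world point X has camera coordinates R X + t; the wrist camera has in their place "T_tool_cam" (4x4, takes a point from camera to tool coordinates, whose origin is the TCP and whose axes are the flange's). Camera axes: x right, y down, z forward; pixel columns grow to the right and rows downward; lengths in m; the calibration is good to about 2 mm. A picture is of the moment at which its call begins: read the wrist's pose just before it.
- finish_job(): hands the job in; it is judged then, once.
Trained networks look in a picture, given as the dict that the camera call returned (one of the last four; its "shot" number tells which), for a name from the list of things; names that differ only in an ending like _2 or _b are one class to them, and where a whole thing is asked for, a point or a joint stands for the part that bears it (a point fixed in the world has none). Each returns a list of dicts, best first, with "p" (0 to 1); they miss things now and then, are a little off and sometimes report something else, mostly with a low value. They report only what shows in the picture. A call takes as long as a camera call. They do not tell look-alikes from the thing itself.
- search_frame(label, picture): "xy" ([column, row] in pixels, amid what is visible of it).
- masks_of(label, picture): "region" (384x512 bool, what is visible of it) and "xy" ([column, row] in pixels, amid what is visible of it).
The state is a dict: "time_s": time; "joints": joint angles; "joint_velocities": joint speeds; "effort": joint torques, N m; "tcp_pos": TCP position; "ee_rot": TCP orientation; "wrist_force": force on the tool from outside, world axes, zero at the start; "moment": the same for the moment, N m; "gripper_width": opening from 0.0 (shut) to 1.0 (fully open); "gripper_force": force on a finger pad.
Only numpy, scipy, OpenCV 4.12 (cv2) and the standard library are available. Lean on these libraries where they do the work, as an engineer would, in place of code of your own. Each camera call takes 0.05 s, during which the arm holds its last target. There are 200 camera calls.

## Working session

There is one attempt and no reset: what is moved stays moved. The work goes in short steps, Python scripts to look and compute and a tool call to move; the robot and the scene stay as the last step left them, time stands still between calls to the robot, and variables do not carry over. Pictures are saved under pics/ and viewed, at most 10 in all, crops included, and the job is handed in when it is done.

Besides the shell and the picture viewer there is one more tool, called after ">>>" as name(argument=value, ...) on one line, values as JSON. drive_tool: Moves the arm, as the interface text tells. Its arguments: {"type":"object","properties":{"rows":{"type":"array"}},"required":["rows"]}

```bash
mkdir -p pics; cat > h.py <<'E'
import numpy as np, cv2
from station import sense,capture,search_frame,masks_of
def cloud(c,s=None):
    h,w=c["z_map"].shape
    K=np.array([[c["fx"],0,c["cx"]],[0,c["fy"],c["cy"]],[0,0,1]])
    u,v=np.meshgrid(np.arange(w),np.arange(h))
    p=cv2.undistortPoints(np.stack([u,v],-1).reshape(-1,1,2).astype(np.float64),K,np.array(c["distortion"],float)).reshape(h,w,2)
    z=c["z_map"].astype(float)
    P=np.dstack([p*z[...,None],z])
    if "R" in c: W=(P-np.array(c["t"]))@np.array(c["R"])
    else:
        T=np.array(c["T_tool_cam"]);W=(P@T[:3,:3].T+T[:3,3])@np.array(s["ee_rot"]).T+np.array(s["tcp_pos"])
    W[z==0]=np.nan
    return W
def save(c,n,crop=None,k=1):
    f=c["frame"][...,::-1]
    if crop: f=f[crop[1]:crop[3],crop[0]:crop[2]]
    cv2.imwrite("pics/"+n,cv2.resize(f,None,fx=k,fy=k))
def circle(P):
    # fit xy circle, robust
    A=np.c_[2*P[:,:2],np.ones(len(P))];b=(P[:,:2]**2).sum(1)
    x=np.linalg.lstsq(A,b,rcond=None)[0]
    return x[:2],np.sqrt(x[2]+x[0]**2+x[1]**2)
E
python3 - <<'E'
from h import *
a=capture("scene");b=capture("top")
cv2.imwrite("pics/a.png",cv2.resize(np.hstack([a["frame"],b["frame"]])[...,::-1],(800,300),interpolation=cv2.INTER_AREA))
save(b,"top.png",None,1.5)
for n,c in (("scene",a),("top",b)):
    W=cloud(c)
    for l in ["shaker","cap","pod_brown","pod_green","biscuit","mug"]:
        for m in masks_of(l,c):
            if m["p"]<.2: continue
            Q=W[m["region"]];Q=Q[~np.isnan(Q[:,0])]
            if len(Q): print(n,l,round(m["p"],2),np.round(m["xy"]),np.round(np.median(Q,0),3),np.round(np.percentile(Q,3,0),3),np.round(np.percentile(Q,97,0),3))
s=sense();print(np.round(s["ee_rot"],3),s["gripper_width"],s["wrist_force"],s["time_s"])
E
```

```text
scene shaker 0.97 [267. 251.] [0.371 0.111 0.054] [0.352 0.068 0.003] [0.405 0.124 0.085]
scene shaker 0.82 [232. 242.] [0.484 0.123 0.054] [0.468 0.085 0.001] [0.53  0.139 0.085]
scene shaker 0.21 [338. 192.] [ 0.417 -0.392  0.008] [ 0.366 -0.487  0.003] [ 0.47  -0.327  0.011]
scene cap 0.67 [296. 219.] [ 0.444 -0.124  0.028] [ 0.419 -0.179 -0.001] [ 0.473 -0.103  0.032]
scene cap 0.67 [268. 227.] [ 0.472 -0.04   0.013] [ 0.456 -0.062  0.003] [ 0.495 -0.024  0.017]
scene pod_brown 0.47 [228. 219.] [0.625 0.017 0.039] [ 0.612 -0.007  0.005] [0.652 0.032 0.044]
scene pod_green 0.67 [203. 213.] [0.683 0.056 0.036] [0.671 0.02  0.001] [0.714 0.071 0.043]
scene pod_green 0.67 [227. 215.] [0.622 0.017 0.036] [ 0.611 -0.004  0.005] [0.648 0.032 0.044]
scene biscuit 0.8 [337. 192.] [ 0.417 -0.394  0.008] [ 0.367 -0.491  0.   ] [ 0.469 -0.328  0.011]
scene mug 0.68 [224. 178.] [ 0.755 -0.129  0.072] [ 0.728 -0.186 -0.001] [ 0.812 -0.106  0.103]
top shaker 0.55 [184. 266.] [0.383 0.096 0.037] [0.357 0.065 0.015] [0.412 0.122 0.087]
top cap 0.82 [265. 240.] [ 0.451 -0.134  0.031] [ 0.423 -0.159  0.027] [ 0.477 -0.108  0.035]
top cap 0.68 [235. 232.] [ 0.477 -0.046  0.014] [ 0.459 -0.064  0.01 ] [ 0.497 -0.028  0.018]
top pod_green 0.49 [199. 159.] [0.694 0.049 0.043] [0.672 0.028 0.038] [0.715 0.07  0.046]
top biscuit 0.77 [355. 246.] [ 0.423 -0.409  0.009] [ 0.37  -0.492  0.003] [ 0.477 -0.328  0.013]
[[-0.921 -0.39   0.   ]
 [-0.39   0.921  0.   ]
 [-0.    -0.    -1.   ]] 1.0006235260841565 [ 0.66711416  0.29460912 -0.39670154] 0.7
```

View pics/top.png

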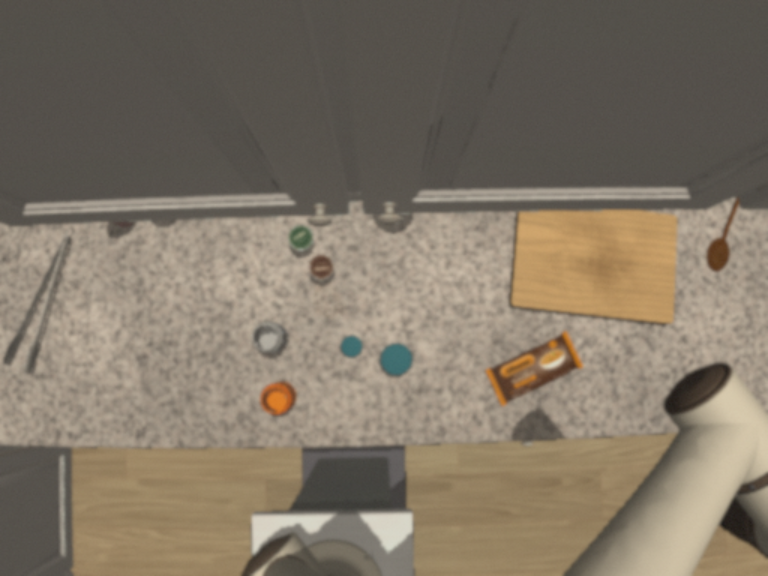

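View pics/a.png

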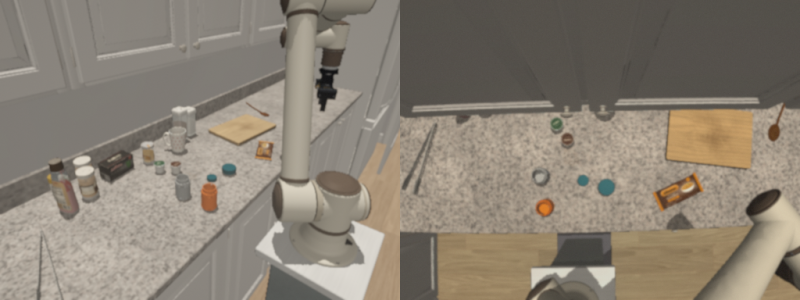

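Candidates, as top-camera pixels (the viewed picture divided by 1.5):
- Caps: (265,240) is large with its top at about 31 mm, so it is the nested lid set. (235,232) is small with its top at about 18 mm, so it is the decoy.
- Shakers: (180,226) is steel, so it is the target. (184,266) is orange, so it is the decoy.

I'll check this choice in a close crop.

```bash
python3 - <<'E'
from h import *
b=capture("top");save(b,"crop.png",(150,190,310,290),4)
W=cloud(b)
for n,(x,y),lo in (("big",(.451,-.134),.022),("small",(.477,-.046),.01),("steel",(.50,.11),.078),("orange",(.383,.095),.078)):
    M=(np.hypot(W[...,0]-x,W[...,1]-y)<.05)&(W[...,2]>lo)
    Q=W[M];h=cv2.convexHull(Q[:,:2].astype(np.float32))
    (c,r)=cv2.minEnclosingCircle(h);print(n,len(Q),np.round(c,4),round(r,4),np.round(Q[:,2].mean(),4))
E
```

```text
big 370 [ 0.4508 -0.1326] 0.0319 0.0301
small 157 [ 0.4777 -0.0447] 0.0217 0.0145
steel 70 [0.4986 0.1088] 0.026 0.0844
orange 68 [0.3827 0.0945] 0.0257 0.0848
```

View pics/crop.png

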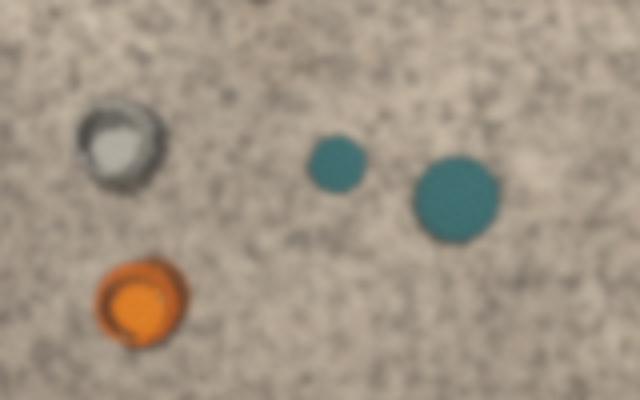

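>>> drive_tool(rows=[[100,14,29,0,0,0,0],[100,14,29,0,0,0,0],[100,14,29,0,0,0,0],[100,14,29,0,0,0,0],[100,14,29,0,0,0,0]])

```text
time_s: 1.17
tcp_pos: [0.3142, -0.4291, 0.2416]
ee_rot: [[-0.921, -0.39, 0.0], [-0.39, 0.921, -0.0], [-0.0, -0.0, -1.0]]
wrist_force: [1.1, -0.1, -0.9]
gripper_width: 1.002
gripper_force: 0.0
```

The crop shows the large teal cap at (457,200), the small one at (337,164), the steel shaker at (121,146) and the orange one at (142,302). The measured radii (32 mm for the cap, 26 mm for the neck) match the description. Moving above the large cap.

>>> drive_tool(rows=[[100,14,30,0,0,0,0],[100,14,30,0,0,0,0],[100,14,30,0,0,0,0],[100,14,30,0,0,0,0],[100,14,30,0,0,0,0]])

```text
time_s: 1.58
tcp_pos: [0.3843, -0.279, 0.2419]
ee_rot: [[-0.921, -0.39, 0.001], [-0.39, 0.921, -0.0], [-0.001, -0.001, -1.0]]
wrist_force: [0.8, 0.6, -0.2]
gripper_width: 1.004
gripper_force: 0.0
```

>>> drive_tool(rows=[[100,14,30,-10,0,0,0],[100,14,30,-20,0,0,0],[100,14,30,-20,0,0,0],[100,14,30,-20,0,0,0],[100,11,26,-10,0,0,0]])

```text
time_s: 2.0
tcp_pos: [0.4504, -0.1325, 0.1598]
ee_rot: [[-0.921, -0.39, -0.002], [-0.39, 0.921, 0.0], [0.002, 0.001, -1.0]]
wrist_force: [0.3, -1.1, 0.1]
gripper_width: 1.001
gripper_force: 0.0
```

>>> drive_tool(rows=[[100,0,0,0,0,0,0],[100,0,0,0,0,0,0]])

```text
time_s: 2.17
tcp_pos: [0.4511, -0.1333, 0.1611]
ee_rot: [[-0.92, -0.393, -0.001], [-0.393, 0.92, -0.0], [0.001, 0.0, -1.0]]
wrist_force: [-0.4, 0.3, 0.0]
gripper_width: 1.001
gripper_force: 0.0
```

```bash
python3 - <<'E'
from h import *
s=sense();c=capture("wrist");save(c,"w1.png")
W=cloud(c,s);print(s["tcp_pos"],np.array(c["T_tool_cam"]).round(3))
M=(np.hypot(W[...,0]-.451,W[...,1]+.133)<.05)&(W[...,2]>.022)&(W[...,2]<.04)
Q=W[M]
cc,r=cv2.minEnclosingCircle(cv2.convexHull(Q[:,:2].astype(np.float32)));print(len(Q),cc,r,np.median(Q[:,2]),Q.mean(0))
for m in masks_of("cap",c):print(m["p"],m["xy"],np.nanmedian(W[m["region"]],0))
E
```

```text
[ 0.45112816 -0.13329044  0.16108836] [[ 0.    -0.956 -0.294  0.081]
 [ 1.     0.     0.     0.   ]
 [-0.    -0.294  0.956 -0.143]
 [ 0.     0.     0.     1.   ]]
2830 (0.4501161277294159, -0.13431784510612488) 0.03191496431827545 0.03075333790253909 [ 0.44862689 -0.13482884  0.03056885]
0.84 [258.4, 188.3] [ 0.44752363 -0.13548908  0.03071862]
```

View pics/w1.png

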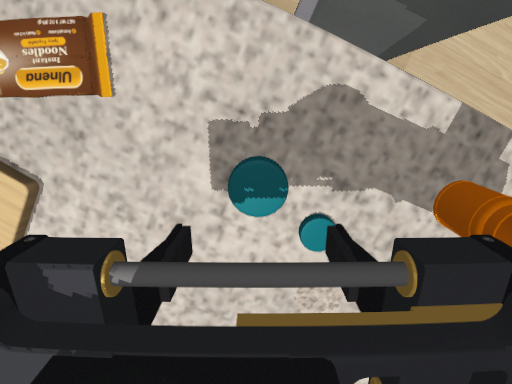

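The wrist view shows the cap at (258,188), centred between the jaws. The small cap at (317,232) is about 60 mm to the side of the finger line. Descending to grasp.

>>> drive_tool(rows=[[100,-1,-1,-30,0,0,0],[100,0,0,-30,0,0,0],[100,0,0,-30,0,0,0],[100,0,0,-25,0,0,0],[100,0,0,-15,0,0,0]])

```text
time_s: 2.68
tcp_pos: [0.4485, -0.1366, 0.0299]
ee_rot: [[-0.922, -0.388, -0.002], [-0.388, 0.922, 0.0], [0.002, 0.001, -1.0]]
wrist_force: [-0.8, -0.2, 0.4]
gripper_width: 1.0
gripper_force: 0.0
```

>>> drive_tool(rows=[[100,0,0,-8,0,0,0],[100,0,0,0,0,0,0],[60,0,0,0,0,0,0],[60,0,0,0,0,0,0],[60,0,0,0,0,0,0]])

```text
time_s: 3.1
tcp_pos: [0.4509, -0.1356, 0.0249]
ee_rot: [[-0.921, -0.39, 0.003], [-0.39, 0.921, 0.0], [-0.003, -0.001, -1.0]]
wrist_force: [0.9, 1.1, 0.3]
gripper_width: 0.855
gripper_force: 0.0
```

>>> drive_tool(rows=[[60,0,0,0,0,0,0],[60,0,0,0,0,0,0],[60,0,0,0,0,0,0]])

```text
time_s: 3.35
tcp_pos: [0.4504, -0.1354, 0.0244]
ee_rot: [[-0.921, -0.391, 0.002], [-0.391, 0.921, -0.0], [-0.001, -0.001, -1.0]]
wrist_force: [-0.5, -0.4, 4.9]
gripper_width: 0.72
gripper_force: 30.0
```

>>> drive_tool(rows=[[60,0,0,10,0,0,0],[60,0,0,20,0,0,0],[60,0,0,35,0,0,0],[60,0,0,35,0,0,0],[60,0,0,35,0,0,0]])

```text
time_s: 3.77
tcp_pos: [0.4491, -0.1354, 0.1598]
ee_rot: [[-0.921, -0.39, -0.001], [-0.39, 0.921, 0.0], [0.001, 0.001, -1.0]]
wrist_force: [1.0, -0.5, -0.9]
gripper_width: 0.72
gripper_force: 30.0
```

>>> drive_tool(rows=[[60,6,20,35,0,0,0],[60,9,27,20,0,0,0],[60,9,27,10,0,0,0],[60,9,27,0,0,0,0],[60,9,27,0,0,0,0]])

```text
time_s: 4.18
tcp_pos: [0.492, -0.0061, 0.2246]
ee_rot: [[-0.921, -0.39, 0.002], [-0.39, 0.921, 0.001], [-0.002, 0.0, -1.0]]
wrist_force: [0.6, -0.1, -0.7]
gripper_width: 0.72
gripper_force: 30.0
```

>>> drive_tool(rows=[[60,9,27,0,0,0,0],[60,9,27,0,0,0,0],[60,9,27,0,0,0,0],[60,9,27,0,0,0,0],[60,7,20,0,0,0,0]])

```text
time_s: 4.6
tcp_pos: [0.5349, 0.1226, 0.2231]
ee_rot: [[-0.92, -0.391, -0.001], [-0.391, 0.92, 0.0], [0.0, 0.0, -1.0]]
wrist_force: [-0.0, -0.6, 0.5]
gripper_width: 0.714
gripper_force: 30.0
```

>>> drive_tool(rows=[[60,0,2,0,0,0,0],[60,0,0,0,0,0,0],[60,0,0,0,0,0,0]])

```text
time_s: 4.85
tcp_pos: [0.5342, 0.1222, 0.2231]
ee_rot: [[-0.921, -0.39, -0.001], [-0.39, 0.921, -0.0], [0.002, 0.0, -1.0]]
wrist_force: [0.1, -0.6, -1.5]
gripper_width: 0.719
gripper_force: 30.0
```

```bash
python3 - <<'E'
from h import *
s=sense();c=capture("wrist");save(c,"w2.png")
W=cloud(c,s);print(s["tcp_pos"],s["gripper_width"],s["wrist_force"])
cv2.setRNGSeed(1)
for n,x,y,lo,hi in (("steel",.4986,.1088,.08,.095),("orange",.383,.0945,.08,.095)):
    Q=W[(np.hypot(W[...,0]-x,W[...,1]-y)<.04)&(W[...,2]>lo)&(W[...,2]<hi)]
    if len(Q)>5:
        cc,r=cv2.minEnclosingCircle(cv2.convexHull(Q[:,:2].astype(np.float32)));print(n,len(Q),cc,r,np.median(Q[:,2]),Q[:,2].max())
t=np.array(s["tcp_pos"]);D=W-t;Q=D[(np.hypot(D[...,0],D[...,1])<.04)&(D[...,2]>.003)&(D[...,2]<.012)]
if len(Q)>5:
    cc,r=cv2.minEnclosingCircle(cv2.convexHull(Q[:,:2].astype(np.float32)));print("cap rel tcp",len(Q),cc,r,np.median(Q[:,2]))
for l in("shaker","cap","sieve_lid"):
  for m in masks_of(l,c):print(l,m["p"],m["xy"],np.nanmedian(W[m["region"]],0))
b=capture("top");W=cloud(b)
Q=W[(np.hypot(W[...,0]-.4986,W[...,1]-.1088)<.04)&(W[...,2]>.078)&(W[...,2]<.095)];print("top",len(Q))
E
```

```text
[0.53417162 0.12222038 0.22305961] 0.7190856310638266 [ 0.07021694 -0.5698983  -1.45725127]
steel 437 (0.4978239834308624, 0.10974759608507156) 0.025021575391292572 0.0855949845354756 0.08781677360692952
orange 649 (0.38137465715408325, 0.09368381649255753) 0.02558247558772564 0.08533962723499705 0.08815827919841945
cap rel tcp 6330 (-0.006661026272922754, -0.002746585523709655) 0.03861013799905777 0.006168828813207933
shaker 0.77 [290.9, 37.5] [0.37582898 0.09380864 0.04451288]
shaker 0.64 [261.6, 147.2] [0.49994376 0.11071375 0.02570758]
cap 0.73 [149.8, 79.2] [ 0.47738945 -0.04370414  0.01459996]
cap 0.58 [260.6, 238.2] [0.52179382 0.11813304 0.22909749]
top 69
```

View pics/w2.png

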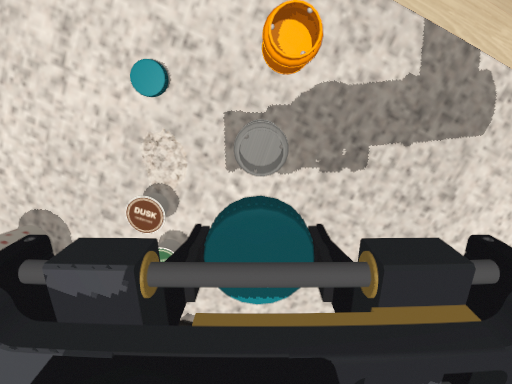

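The wrist view shows the shaker at (261,148) and the held cap at (260,250). Next I measure the cap against the TCP using teal pixels only.

```bash
python3 - <<'E'
from h import *
s=sense();c=capture("wrist")
W=cloud(c,s);t=np.array(s["tcp_pos"]);R=np.array(s["ee_rot"])
D=(W-t)@R
hsv=cv2.cvtColor(c["frame"],cv2.COLOR_RGB2HSV)
M=(hsv[...,0]>80)&(hsv[...,0]<105)&(hsv[...,1]>100)&(np.abs(D[...,2])<.04)
Q=D[M];print(t,len(Q),np.percentile(Q,[1,50,99],0).round(4))
# front edge of top face near y=0: max tool x should be +.0315
T=Q[(Q[:,2]<-.004)];
for y in(-.02,-.01,0,.01,.02):
    q=T[abs(T[:,1]-y)<.002]; print(y,q[:,0].max().round(4),(np.percentile(q[:,0],98)-np.sqrt(.031**2-y*y)).round(4))
E
```

```text
[0.53463982 0.12171672 0.2237174 ] 6691 [[-0.0275 -0.0289 -0.0076]
 [ 0.013   0.0005 -0.006 ]
 [ 0.0312  0.0292  0.0118]]
-0.02 0.025 0.0001
-0.01 0.0303 -0.0006
0 0.0314 -0.0004
0.01 0.0301 -0.0003
0.02 0.0257 0.0002
```

>>> drive_tool(rows=[[60,-12,-4,0,0,0,0],[60,-12,-4,-10,0,0,0],[60,-12,-4,-25,0,0,0],[60,0,0,-30,0,0,0],[60,0,0,-25,0,0,0]])

```text
time_s: 5.57
tcp_pos: [0.498, 0.1099, 0.133]
ee_rot: [[-0.921, -0.39, 0.001], [-0.39, 0.921, 0.001], [-0.001, 0.0, -1.0]]
wrist_force: [0.9, 0.5, -0.4]
gripper_width: 0.717
gripper_force: 30.0
```

>>> drive_tool(rows=[[60,0,0,-10,0,0,0],[60,0,0,0,0,0,0],[60,0,0,0,0,0,0]])

```text
time_s: 5.82
tcp_pos: [0.4995, 0.1106, 0.1241]
ee_rot: [[-0.921, -0.39, 0.001], [-0.39, 0.921, -0.0], [-0.0, -0.001, -1.0]]
wrist_force: [1.6, 0.4, -1.1]
gripper_width: 0.718
gripper_force: 30.0
```

```bash
python3 - <<'E'
from h import *
s=sense();print(s["tcp_pos"],s["wrist_force"]);c=capture("wrist");save(c,"w3.png")
W=cloud(c,s)
Q=W[(np.hypot(W[...,0]-.498,W[...,1]-.1095)<.04)&(W[...,2]>.06)&(W[...,2]<.088)];print(len(Q))
d=capture("scene");x=search_frame("shaker",d);print([(i["p"],i["xy"]) for i in x]);save(d,"s3.png",(190,190,330,295),5)
E
```

```text
[0.49954382 0.11057342 0.12407809] [ 1.62477255  0.41745963 -1.13627542]
1300
[(0.9, [267.1, 251.1]), (0.89, [233.1, 240.5])]
```

View pics/s3.png

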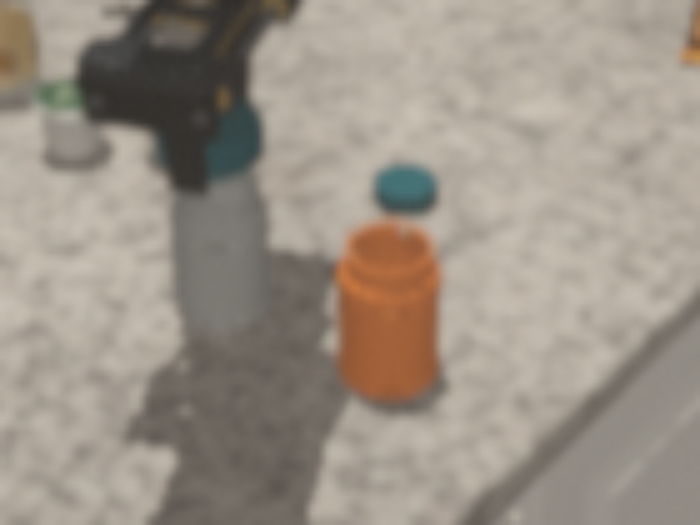

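The crop shows the cap held squarely above the steel shaker's mouth at about (215,160). The orange shaker at (390,310) is well clear. Pressing down gently.

>>> drive_tool(rows=[[60,-1,-0.5,-8,0,0,0],[60,0,0,-6,0,0,0],[60,0,0,-4,0,0,0],[60,0,0,-3,0,0,0],[60,0,0,0,0,0,0]])

```text
time_s: 6.38
tcp_pos: [0.4976, 0.1099, 0.1018]
ee_rot: [[-0.921, -0.39, -0.001], [-0.39, 0.921, -0.001], [0.001, -0.0, -1.0]]
wrist_force: [0.1, -0.0, -0.2]
gripper_width: 0.719
gripper_force: 30.0
```

>>> drive_tool(rows=[[60,0,0,-2,0,0,0],[60,0,0,-2,0,0,0],[60,0,0,0,0,0,0]])

```text
time_s: 6.63
tcp_pos: [0.4981, 0.1101, 0.0985]
ee_rot: [[-0.921, -0.39, 0.001], [-0.39, 0.921, 0.0], [-0.001, -0.0, -1.0]]
wrist_force: [-0.3, -0.4, 1.1]
gripper_width: 0.719
gripper_force: 30.0
```

>>> drive_tool(rows=[[60,0,0,-2,0,0,0],[60,0,0,-1,0,0,0],[60,0,0,0,0,0,0]])

```text
time_s: 6.88
tcp_pos: [0.4974, 0.11, 0.095]
ee_rot: [[-0.921, -0.39, -0.001], [-0.39, 0.921, -0.0], [0.001, 0.0, -1.0]]
wrist_force: [-0.9, 0.1, -1.3]
gripper_width: 0.721
gripper_force: 30.0
```

>>> drive_tool(rows=[[60,0,0,-1,0,0,0],[60,0,0,0,0,0,0]])

```text
time_s: 7.05
tcp_pos: [0.4978, 0.11, 0.0945]
ee_rot: [[-0.921, -0.39, -0.0], [-0.39, 0.921, -0.0], [0.0, -0.0, -1.0]]
wrist_force: [-1.3, 0.0, -0.1]
gripper_width: 0.719
gripper_force: 30.0
```

>>> drive_tool(rows=[[60,0,0,-1,0,0,0],[60,0,0,0,0,0,0]])

```text
time_s: 7.22
tcp_pos: [0.498, 0.1101, 0.0944]
ee_rot: [[-0.921, -0.391, 0.0], [-0.391, 0.921, -0.0], [-0.0, -0.0, -1.0]]
wrist_force: [-2.8, -0.2, 5.8]
gripper_width: 0.718
gripper_force: 30.0
```

>>> drive_tool(rows=[[60,0,0,-1,0,0,0],[60,0,0,0,0,0,0]])

```text
time_s: 7.38
tcp_pos: [0.4981, 0.1102, 0.0944]
ee_rot: [[-0.92, -0.391, 0.001], [-0.391, 0.92, -0.0], [-0.001, -0.0, -1.0]]
wrist_force: [-3.6, -0.2, 10.8]
gripper_width: 0.721
gripper_force: 30.0
```

>>> drive_tool(rows=[[60,0,0,-1,0,0,0],[60,0,0,0,0,0,0]])

```text
time_s: 7.55
tcp_pos: [0.4983, 0.1102, 0.0943]
ee_rot: [[-0.92, -0.391, 0.002], [-0.391, 0.92, -0.0], [-0.001, -0.001, -1.0]]
wrist_force: [-6.3, -1.1, 16.8]
gripper_width: 0.722
gripper_force: 30.0
```

>>> drive_tool(rows=[[60,0,0,-1,0,0,0],[60,0,0,0,0,0,0],[60,0,0,0,0,0,0]])

```text
time_s: 7.8
tcp_pos: [0.4985, 0.1103, 0.0943]
ee_rot: [[-0.92, -0.392, 0.002], [-0.392, 0.92, 0.0], [-0.002, -0.001, -1.0]]
wrist_force: [-7.6, -0.8, 22.8]
gripper_width: 0.725
gripper_force: 30.0
```

It is at the expected home height and stays there under 22 N. I'll ease off and then pull straight up.

>>> drive_tool(rows=[[60,0,0,2,0,0,0],[60,0,0,2,0,0,0],[60,0,0,0,0,0,0]])

```text
time_s: 8.05
tcp_pos: [0.4979, 0.1101, 0.0948]
ee_rot: [[-0.921, -0.39, 0.001], [-0.39, 0.921, 0.0], [-0.001, 0.0, -1.0]]
wrist_force: [0.1, -0.6, -0.1]
gripper_width: 0.716
gripper_force: 30.0
```

>>> drive_tool(rows=[[60,0,0,1,0,0,0],[60,0,0,1,0,0,0],[60,0,0,0,0,0,0]])

```text
time_s: 8.3
tcp_pos: [0.4979, 0.11, 0.0962]
ee_rot: [[-0.921, -0.39, -0.0], [-0.39, 0.921, -0.0], [0.001, -0.0, -1.0]]
wrist_force: [0.3, -0.5, -0.7]
gripper_width: 0.714
gripper_force: 30.0
```

>>> drive_tool(rows=[[60,0,0,2,0,0,0],[60,0,0,2,0,0,0],[60,0,0,2,0,0,0],[60,0,0,2,0,0,0],[60,0,0,3,0,0,0]])

```text
time_s: 8.72
tcp_pos: [0.498, 0.1102, 0.1078]
ee_rot: [[-0.921, -0.39, 0.0], [-0.39, 0.921, 0.0], [-0.0, 0.0, -1.0]]
wrist_force: [-0.8, 0.9, -0.4]
gripper_width: 0.715
gripper_force: 30.0
```

```bash
python3 - <<'E'
from h import *
d=capture("scene");save(d,"s4.png",(190,190,330,295),5)
E
```

```text
(no output)
```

View pics/s4.png

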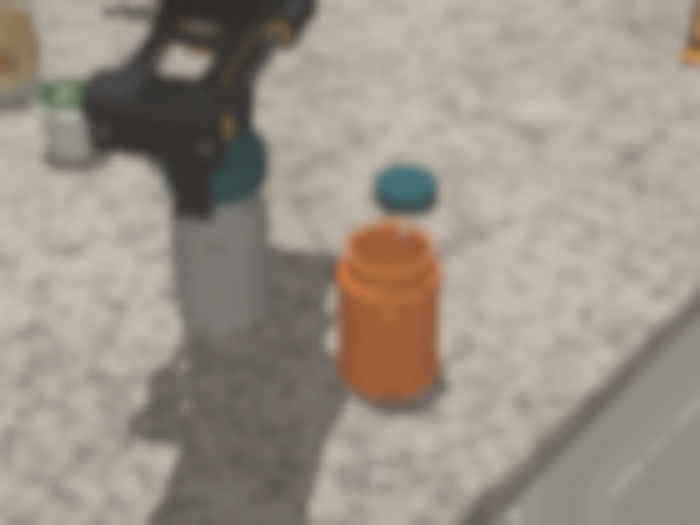

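The shaker at (220,270) stays standing while the cap rises off it. I'll lift well clear and check.

>>> drive_tool(rows=[[60,0,0,5,0,0,0],[60,0,0,10,0,0,0],[60,0,0,20,0,0,0],[60,0,0,30,0,0,0],[60,0,0,30,0,0,0]])

```text
time_s: 9.18
tcp_pos: [0.4974, 0.1098, 0.2039]
ee_rot: [[-0.921, -0.39, -0.001], [-0.39, 0.921, -0.001], [0.001, -0.0, -1.0]]
wrist_force: [0.5, -0.7, -0.8]
gripper_width: 0.722
gripper_force: 30.0
```

>>> drive_tool(rows=[[60,0,0,25,0,0,0],[60,0,0,10,0,0,0],[60,0,0,0,0,0,0],[60,0,0,0,0,0,0]])

```text
time_s: 9.52
tcp_pos: [0.4974, 0.11, 0.2374]
ee_rot: [[-0.921, -0.39, -0.0], [-0.39, 0.921, 0.001], [-0.0, 0.001, -1.0]]
wrist_force: [-0.1, 0.6, -1.6]
gripper_width: 0.724
gripper_force: 30.0
```

```bash
python3 - <<'E'
from h import *
s=sense();print(s["tcp_pos"],s["gripper_width"],s["time_s"]);c=capture("wrist");d=capture("scene")
e=cv2.resize(d["frame"][170:290,180:340],(512,384));cv2.imwrite("pics/f.png",cv2.resize(np.hstack([c["frame"],e])[...,::-1],(800,300)))
for n,k in(("wrist",c),("scene",d)):
    W=cloud(k,s);M=np.hypot(W[...,0]-.498,W[...,1]-.11)<.04
    Q=W[M&(W[...,2]>.06)&(W[...,2]<.12)]
    q=Q[Q[:,2]>.092]
    print(n,np.percentile(Q[:,2],[5,50,95,99]),len(q),q.min(0) if len(q) else 0,q.max(0) if len(q) else 0)
    for l in("sieve_lid","cap","shaker"):
        for m in masks_of(l,k):print(n,l,m["p"],m["xy"],np.nanmedian(W[m["region"]],0).round(3))
E
```

```text
[0.49736935 0.11003767 0.23740419] 0.7236520417059104 9.5167
wrist [0.06816707 0.09470831 0.09677177 0.0972882 ] 964 [0.47640994 0.08883401 0.09202397] [0.51504845 0.13098286 0.09837309]
wrist sieve_lid 0.91 [260.3, 183.4] [0.491 0.106 0.095]
wrist cap 0.78 [155.6, 111.1] [ 0.476 -0.045  0.015]
wrist cap 0.71 [257.9, 239.0] [0.485 0.106 0.243]
wrist cap 0.19 [158.1, 229.5] [0.622 0.012 0.042]
wrist shaker 0.9 [255.4, 158.7] [0.474 0.099 0.066]
wrist shaker 0.61 [288.1, 77.1] [0.377 0.095 0.027]
scene [0.06307167 0.08645653 0.09637908 0.09722014] 101 [0.47548541 0.09025541 0.09204467] [0.51760169 0.13091382 0.09790474]
scene sieve_lid 0.56 [228.4, 225.1] [0.492 0.118 0.094]
scene cap 0.56 [268.7, 230.2] [ 0.472 -0.039  0.013]
scene cap 0.47 [238.4, 185.2] [0.474 0.113 0.24 ]
scene shaker 0.96 [234.3, 243.4] [0.478 0.13  0.045]
scene shaker 0.62 [268.8, 250.1] [0.37  0.111 0.056]
```

View pics/f.png

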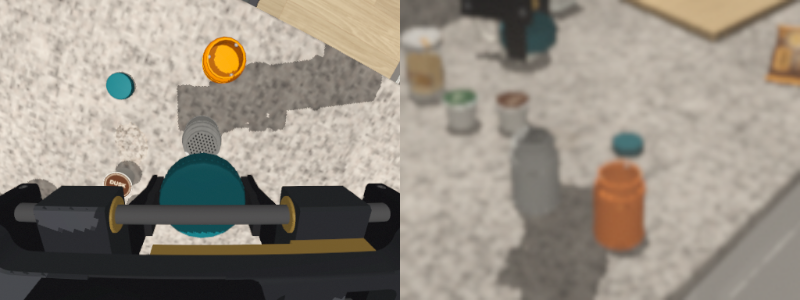

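The wrist view (left) shows the perforated lid seated on the shaker at (203,140). The scene view (right) shows the shaker standing at (537,175) and the cap held above it. The lid top measures 96 mm, which is the home height (70 + 26). Handing in.

```bash
python3 -c "
from station import finish_job
print(finish_job())"
```

```text
the job is handed in; nothing more can be done
None
```

I handed the job in at about 10 s: the sieve lid is seated in the steel shaker with its top at 96 mm, its home height. The shaker still stands where it was, and the gripper holds the larger cap about 125 mm above the seated lid.

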